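Fit the platform on the blood-tube mixer and lock it

TASK

Take the flat holed platform by its handle and lower it, without dropping it, over the two pins of the blood-tube mixer, wide hole on the thick pin and narrow hole on the thin pin, until it rests flush on the deck. Then swing the mixer's locking lever all the way over to the back, leaving the platform seated. Leave the rimmed drip tray, the tube rack, the two small bottles and the timer where they are.

Things in the scene. Friction and masses are not known exactly. Their poses are not given: they have to be found in the camera images.
- platform: Loose flat aluminium plate, 160 (x) x 90 (y) x 8 mm, 0.25 to 0.5 kg, two black rubber strips on top, a hole near each end and a grey bridge handle on its middle. One of two handled trays on the right of the bench: the one with holes and no rim. Origin: centre of the underside; x along the length towards the narrow hole, z up.
- platform_grip (a point): Centre of the handle bar, 45 mm above the platform's underside; axes as the platform's. The bar is 76 long (x), 14 wide (y), 14 high, its top 52 mm above the underside, on two posts 10 x 14 mm at x = -33 and +33 mm; 30 mm free between plate and bar.
- hole_wide (a point): Centre of the wide hole (21 mm, right through) at the platform's underside, 58 mm from the middle at the -x end; axes as the platform's.
- hole_narrow (a point): Centre of the narrow hole (13 mm, right through) at the platform's underside, 58 mm from the middle at the +x end; axes as the platform's.
- mixer: Fixed white mixer housing, 230 (x) x 200 (y), with a grey flat deck 75 mm above the bench and two upright steel pins on the deck. Origin: on the bench below the midpoint between the pins; x points from the thick pin (robot side) to the thin pin (back), z up. The housing reaches from y = -70 to y = +130 mm.
- pin_thick (a point): Foot of the thick pin, on the deck surface, at mixer x = -58 mm. 18 mm diameter, 24 mm high, the upper 10 mm tapering to 7 mm. Axes as the mixer's.
- pin_thin (a point): Foot of the thin pin, on the deck surface, at mixer x = +58 mm. 10 mm diameter, 24 mm high, the upper 10 mm tapering to 4 mm. Axes as the mixer's.
- lock (a joint): Locking lever on the mixer's +y side: 10 mm rod, 70 mm from pivot to knob, on a grey block 70 (x) x 50 (y) x 25 mm. Pivot at mixer x = 0, y = +95 mm, 22 mm above the deck, axis along mixer y. 0 rad: leaning 0.5 rad to mixer -x (front, open); 1.0 rad: leaning 0.5 rad to +x (back, locked, end stop). Stays where left; about 1 N at the knob.
- lock_tip (a point): Centre of the black ball knob (26 mm diameter) at the end of the locking lever.
- drip_tray: An aluminium tray of the same outline as the platform (160 x 90) and with the same kind of handle (bar centre 41 mm above the underside), but with a 22 mm high rim all round and no holes. It is not wanted; it lies on the other of the two places where the platform may lie. Origin: centre of its underside.
- tube_rack: Blue rack full of red-capped tubes, 80 x 200, 80 high, on the far side of the bench. Origin: centre of its underside.
- stain_bottle: Small amber bottle, orange cap, 44 across, 95 high, to the left of the mixer. Origin: centre of its underside.
- buffer_bottle: White bottle, green cap, 52 across, 120 high, beyond the mixer. Origin: centre of its underside.
- timer: White flat bench timer, 65 x 75 x 18, beyond the two handled trays. Origin: centre of its underside.
Not all that is in view belongs to the job. What is shaped like the platform but orange is not meant.

How it is judged (in metres and radians):
On the way, in this order (a step that is already met when the one before it is completed fails the run):
1. the platform is seated: each hole over its own pin (within 4 mm) and the underside within 3 mm of the deck at both pins (horizontal distance between hole_wide and pin_thick below 0.004 m and z of hole_wide in the frame of pin_thick between -0.003 and 0.003 m and horizontal distance between hole_narrow and pin_thin below 0.004 m and z of hole_narrow in the frame of pin_thin between -0.003 and 0.003 m), for 0.3 s.
2. with the platform seated, the locking lever is swung over to the back (at least 0.85 of its 1.0 rad) (all of step 1 and value of joint lock above 0.85 rad), for 0.2 s.
At the end, for the whole second after the job is handed in: The platform rests still on the mixer's deck, wide hole on the thick pin and narrow hole on the thin pin (each within 4 mm sideways and 3 mm of flush), and the locking lever stands at 0.85 rad or more (end stop at 1.0) (all of step 2 and linear speed of platform below 0.02 m/s and angular speed of platform below 0.1 rad/s); the robot touches nothing.
It fails at once if the platform is dropped or slammed onto the pins (faster than 0.4 m/s within 35 mm of the deck, over the pins) (linear speed of platform above 0.4 m/s and horizontal distance between hole_wide and pin_thick below 0.03 m and horizontal distance between hole_narrow and pin_thin below 0.03 m and z of hole_wide in the frame of pin_thick below 0.035 m).
It fails at once if the drip tray is moved more than 30 mm (distance of drip_tray from where it was at the start of the episode above 0.03 m).
It fails at once if the tube rack, the timer or one of the two bottles is moved more than 30 mm (distance of any of tube_rack, stain_bottle, buffer_bottle, timer from where it was at the start of the episode above 0.03 m).
It also fails if it takes over 53 s, if anything falls off the work surface, if the arm or the gripper's body presses on something with over 40 N, if the wrist force passes 120 N, or if a joint passes its speed limit or range.

ROBOT

A 6-joint arm with a two-finger parallel gripper is mounted at the origin on the work surface. World frame = base frame: x ahead of the robot, y to its left, z up, the work surface at z = 0. Lengths are in m, angles in degrees, forces in N, time in s.
With the tool pointing down it reaches from about 0.3 to 0.75 m from the base axis. Payload 8.5 kg.
Tool frame: the origin (TCP) lies on the centre line of the jaws, within the pads' length; the fingertips stand 19 mm ahead of it and the grasp point (between the pads) is the TCP; z points along the fingers, x is the direction in which the jaws open and shut, and the axes are right-handed (so a half turn about z gives the same grasp; the last joint's range is limited). The gripper opens to 85 mm and grips with 20 to 120 N. Pads are 22 mm wide; open, the fingers measure 114 mm over their backs; the gripper's body (76 mm by 85 mm) begins 54 mm behind the grasp point. The pads swing forward as they close: fully open they stand 13 mm farther back than shut.
Start: joints at [-86.591, 21.807, 74.336, -0, 83.858, -12.336], TCP at [0.149, -0.529, 0.25] pointing down, gripper open.
Joint ranges: [-178.18, 178.18], [-50.72, 133.34], [12.68, 142.11], [-81.47, 261.47], [9.98, 163.14], [-165.26, 165.26]. Speed limits (degrees/s): [136.94, 136.94, 180, 180, 180, 180].

INTERFACE

Orientations are given as a 3x3 rotation matrix whose columns are the frame's x, y, z axes.
In Python, from rig import env, cams, order gives the robot as it stands.
- The arm moves only by the tool step_arm, never from a script. Its argument "steps" is a list of rows, each an object with "xyz": the shift along the tool's x, y, z normalised to -1 to 1, where 1 is 0.04 m, a list of three; "turn": the turn, a rotation vector about the tool's x, y, z normalised to -1 to 1, where 1 is 0.08 rad, a list of three; "gripper": the gripper command: -1 is shut, 1 is fully open, values between are in proportion. A call has 1 to 20 rows; each row shifts and turns the commanded pose from where the row before left it, along the tool's axes as they then stand; what a row does not reach is not made up. A row lasts 1/12 s, in which the tool goes at most 41.7 mm and 7.16 degrees, less where a joint would pass 70% of its speed; a pose out of reach is approached as far as the arm can. A call with a number of a shift or a turn outside -1 to 1 is refused whole. A call with a gripper value outside its range is refused whole. The fingers move at their own pace and stop on an object; "squeeze" is the grip in N (left out, the last holds). Time passes only in rows, so rows that do not move let the fingers close. It gives the time, the measured TCP pose, the force and the opening at its end, in the units of the state.
- env.observe(): the state, without advancing time (a new reading comes with each control period).
- cams.get_image(name): name is "side" or "top" or "wrist"; returns (picture, depth): 384x512x3 uint8, red, green, blue; 384x512 float32, m along the optical axis (not along the pixel's ray), 0 where there is no reading.
- cams.camera_info(name): a dict with "fx", "fy", "cx", "cy" (pixels), "extrinsics" (4x4, takes a point from camera to world coordinates). Camera axes: x right, y down, z forward; pixel columns grow to the right and rows downward; lengths in m; the calibration is good to about 2 mm. A picture is of the moment at which its call begins: read the wrist's pose just before it. camera_info takes no time and is no camera call; for the wrist camera it gives the pose at the moment of the call.
- order.close_job(): hands the job in, once; it reports no verdict.
The state is a dict: "time_s": time; "q": joint angles; "qvel": joint speeds; "joint_efforts": joint torques, N m; "position": TCP position; "tool_rot": TCP orientation; "ft_force": force on the tool from outside, world axes, zero at the start; "wrist_torque": the same for the moment, N m; "grip_width": finger opening in m.
Only numpy, scipy, OpenCV 4.12 (cv2) and the standard library are available. Lean on these libraries where they do the work, as an engineer would, in place of code of your own. Each camera call takes 0.05 s, during which the arm holds its last target. There are 200 camera calls.

## Working session

There is one attempt and no reset: what is moved stays moved. The work goes in short steps, Python scripts to look and compute and a tool call to move; the robot and the scene stay as the last step left them, time stands still between calls to the robot, and variables do not carry over. Pictures are saved under pics/ and viewed, about 8 in all and at most 12, crops included, and the job is handed in when it is done.

Besides the shell and the picture viewer there is one more tool, called after "Call:" by a JSON object that holds its "api" and its "payload", one argument or row to a line. step_arm: Moves the arm, as the interface text tells. Scaled input: -1 to 1 covers 0.04 m each way for a shift and 0.08 rad each way for a turn. Its arguments: {"type":"object","properties":{"steps":{"type":"array"},"squeeze":{"type":"number"}},"required":["steps"]}

```bash
ls; mkdir -p pics; cat > h.py <<'E'
import numpy as np, cv2
from rig import env, cams, order
def shot(n,f=None):
    i=cams.camera_info(n); im,d=cams.get_image(n)
    if f: cv2.imwrite('pics/'+f,im[:,:,::-1]); np.savez('pics/'+f[:-4]+'.npz',im=im,d=d,E=i['extrinsics'],K=[i['fx'],i['fy'],i['cx'],i['cy']])
    return im,d,i
def load(f):
    z=np.load('pics/'+f); k=z['K']; return z['im'],z['d'],dict(fx=k[0],fy=k[1],cx=k[2],cy=k[3],extrinsics=z['E'])
def ray(i,u,v):
    E=np.array(i['extrinsics']); return E[:3,3],E[:3,:3]@np.array([(u-i['cx'])/i['fx'],(v-i['cy'])/i['fy'],1])
def onz(i,u,v,z):
    o,r=ray(i,u,v); return o+r*(z-o[2])/r[2]
def pts(i,d):
    v,u=np.mgrid[:d.shape[0],:d.shape[1]]; c=np.stack([(u-i['cx'])/i['fx']*d,(v-i['cy'])/i['fy']*d,d],-1)
    E=np.array(i['extrinsics']); return c@E[:3,:3].T+E[:3,3]
E
python3 - <<'E'
from h import *
a=shot('top','top0.png'); b=shot('side','side0.png')
for x in (a,b): print(np.round(x[2]['extrinsics'],3),x[2]['fx'])
cv2.imwrite('pics/both.png',cv2.resize(np.hstack([a[0],b[0]])[:,:,::-1],None,fx=.78,fy=.78))
print(env.observe())
E
```

```text
pics
[[-0.018 -0.998  0.065  0.44 ]
 [-1.     0.018  0.003 -0.059]
 [-0.004 -0.065 -0.998  1.713]
 [ 0.     0.     0.     1.   ]] 445.1451487299086
[[-0.837 -0.345  0.426  0.069]
 [-0.548  0.519 -0.656  0.695]
 [ 0.005 -0.782 -0.623  0.825]
 [ 0.     0.     0.     1.   ]] 396.75747302973963
{'time_s': 0.1, 'q': array([-8.65906676e+01,  2.18384304e+01,  7.43770896e+01, -9.49208544e-04,
        8.38582241e+01, -1.23347005e+01]), 'qvel': array([ 0.03041066, -0.07099502, -0.0947321 , -0.03175116, -0.00426646,
        0.00170149]), 'joint_efforts': array([ 4.09944478e-03, -4.49218547e+01, -2.31652880e+01, -2.15010045e-04,
        3.71060873e-03,  1.68565441e-05]), 'position': array([ 0.14922744, -0.52913744,  0.24978086]), 'tool_rot': array([[ 2.71341870e-01, -9.62483029e-01, -9.29836996e-05],
       [-9.62482208e-01, -2.71341762e-01,  1.28381933e-03],
       [-1.26088468e-03, -2.58858780e-04, -9.99999172e-01]]), 'ft_force': array([0.35334063, 0.58323695, 0.72226097]), 'wrist_torque': array([-0.03186947, -0.00971455, -0.05737099]), 'grip_width': 0.08513060355676441}
```

View pics/top0.png

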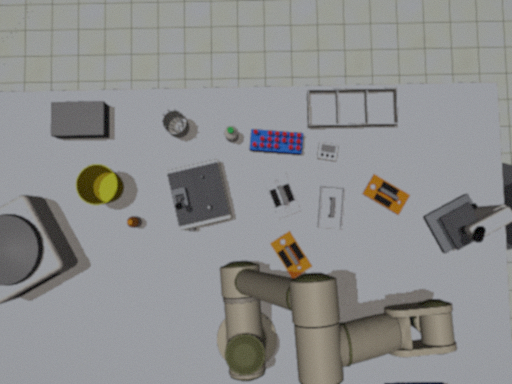

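View pics/side0.png

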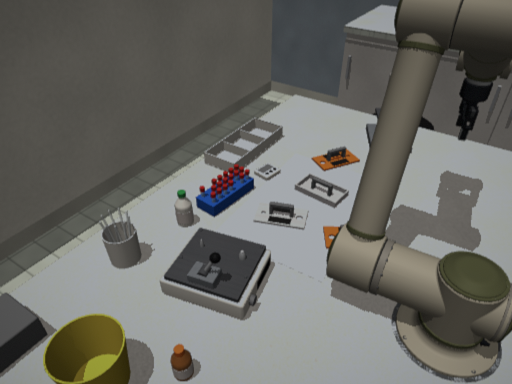

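Candidates in the top view are the white plate with black strips at (284,196), the rimmed tray at (331,208), and orange plates at (386,194) and (291,255). I choose (284,196), which has strips, no rim and isn't orange. The mixer is at (200,195), with its pins at about (197,180) and (208,207). I'll check this in one close crop.

```bash
python3 - <<'E'
from h import *
im,d,i=load('top0.npz'); im2,d2,j=load('side0.npz')
a=cv2.resize(im[150:240,155:350],None,fx=4,fy=4,interpolation=cv2.INTER_CUBIC)[:,:780]
b=cv2.resize(im2[170:330,150:360],None,fx=3,fy=3,interpolation=cv2.INTER_CUBIC)
print(a.shape,b.shape)
cv2.imwrite('pics/c1.png',a[:,:,::-1])
P=pts(i,d)
for n,u,v in [('plat',284,196),('tray',331,208),('mix',200,195),('deck',215,195),('pinA',197,180),('pinB',208,207),('knob',180,204),('rack',276,142),('timer',328,152),('buf',231,132),('stain',134,222)]:
    print(n,np.round(P[v,u],3))
for n,u,v in [('plat',281,208),('knob',215,258),('pinthin',202,242),('pinthick',242,254)]:
    Q=pts(j,d2); print(n,np.round(Q[v,u],3))
E
```

```text
(360, 780, 3) (480, 630, 3)
plat [ 0.533 -0.151  0.052]
tray [ 0.485 -0.326  0.045]
mix [0.541 0.16  0.075]
deck [0.54  0.106 0.067]
pinA [0.596 0.171 0.073]
pinB [0.495 0.128 0.1  ]
knob [0.504 0.216 0.175]
rack [ 0.734 -0.124  0.064]
timer [ 0.701 -0.325  0.015]
buf [0.763 0.04  0.123]
stain [0.446 0.405 0.072]
plat [ 0.535 -0.14   0.038]
knob [0.492 0.231 0.166]
pinthin [0.605 0.151 0.09 ]
pinthick [0.489 0.133 0.096]
```

View pics/c1.png

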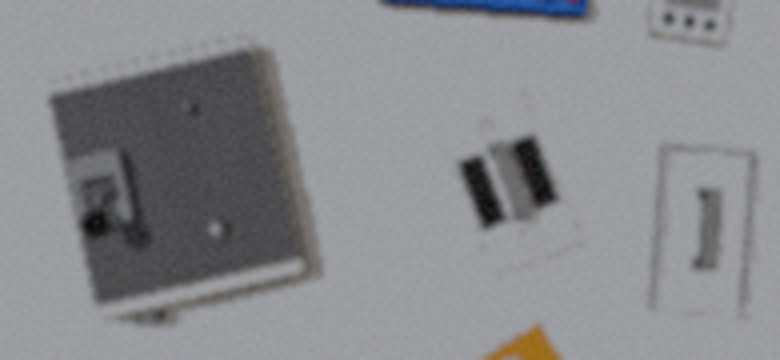

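The platform choice holds: the plate has strips, no rim and a handle at about (0.533,-0.15). I'll move the wrist above it.

Call:
{"api": "step_arm", "payload": {
  "steps": [
    {"xyz": [-0.45, -0.82, 0], "turn": [0, 0, -0.1], "gripper": 1},
    {"xyz": [-0.45, -0.82, 0], "turn": [0, 0, -0.1], "gripper": 1},
    {"xyz": [-0.45, -0.82, 0], "turn": [0, 0, -0.1], "gripper": 1},
    {"xyz": [-0.45, -0.82, 0], "turn": [0, 0, -0.1], "gripper": 1},
    {"xyz": [-0.45, -0.82, 0], "turn": [0, 0, -0.1], "gripper": 1},
    {"xyz": [-0.45, -0.82, 0], "turn": [0, 0, -0.1], "gripper": 1},
    {"xyz": [-0.45, -0.82, 0], "turn": [0, 0, -0.1], "gripper": 1},
    {"xyz": [-0.45, -0.82, 0], "turn": [0, 0, -0.1], "gripper": 1},
    {"xyz": [-0.45, -0.82, 0], "turn": [0, 0, -0.1], "gripper": 1},
    {"xyz": [-0.45, -0.82, 0], "turn": [0, 0, -0.1], "gripper": 1},
    {"xyz": [-0.45, -0.82, 0], "turn": [0, 0, -0.1], "gripper": 1},
    {"xyz": [-0.45, -0.82, 0], "turn": [0, 0, -0.1], "gripper": 1},
    {"xyz": [-0.45, -0.82, 0], "turn": [0, 0, -0.1], "gripper": 1},
    {"xyz": [-0.45, -0.82, 0], "turn": [0, 0, -0.1], "gripper": 1},
    {"xyz": [0, 0, 0], "turn": [0, 0, 0], "gripper": 1},
    {"xyz": [0, 0, 0], "turn": [0, 0, 0], "gripper": 1}
  ]
}}

```text
time_s: 1.43
position: [0.5036, -0.142, 0.2498]
tool_rot: [[0.38, -0.925, -0.001], [-0.925, -0.38, 0.0], [-0.001, 0.001, -1.0]]
ft_force: [-0.7, -0.6, -1.4]
grip_width: 0.0852
```

```bash
python3 - <<'E'
from h import *
s=env.observe(); print(s['time_s'],s['position'],s['tool_rot'])
im,d,i=shot('wrist','w1.png'); print(np.round(i['extrinsics'],3),i['fx'])
E
```

```text
1.4333 [ 0.50362948 -0.14199071  0.24980381] [[ 3.80348310e-01 -9.24842871e-01 -9.09946774e-04]
 [-9.24843065e-01 -3.80348749e-01  3.65622649e-04]
 [-6.84240618e-04  7.02494008e-04 -9.99999519e-01]]
[[ 0.381 -0.89  -0.252  0.568]
 [-0.925 -0.366 -0.103 -0.116]
 [-0.001  0.272 -0.962  0.374]
 [ 0.     0.     0.     1.   ]] 345.7364678864322
```

View pics/w1.png

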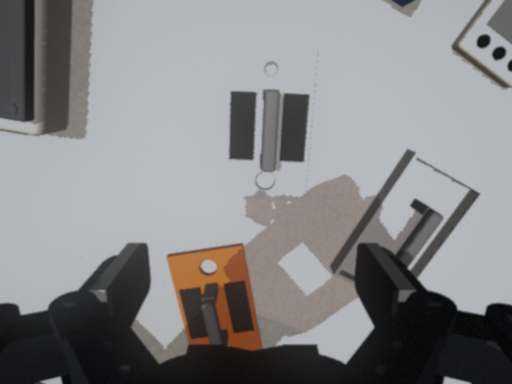

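The wrist view shows the narrow hole at the far end, (271,68), and the wide hole at the near end, (265,180). The handle bar runs from (271,90) to (269,170). Next I'll measure these.

```bash
python3 - <<'E'
from h import *
im,d,i=load('w1.npz'); P=pts(i,d)
g=cv2.cvtColor(im,cv2.COLOR_RGB2GRAY)
# bar: points with z>0.03 around
m=(P[...,2]>0.038)&(P[...,2]<0.065)&(d>0); m[:, :235]=0; m[:,305:]=0; m[190:]=0; m[:70]=0
q=P[m]; print('bar n',len(q),'z',np.percentile(q[:,2],[5,50,95]))
r=cv2.minAreaRect((q[:,:2]*1000).astype(np.float32)); print('bar rect',r)
# strips
k=((g<70)&(np.abs(P[...,2]-.01)<.02)).astype(np.uint8); k[:,:225]=0;k[:,315:]=0;k[165:]=0;k[:85]=0
n,l,st,c=cv2.connectedComponentsWithStats(k)
for a in range(1,n):
  if st[a,4]>300: print('strip',st[a],onz(i,*c[a],.009), P[l==a][:,2].mean())
for nm,u,v,R in [('narrow',271,68,12),('wide',265,180,14)]:
    w=g[v-R:v+R+1,u-R:u+R+1]; e=w< np.median(w)-12
    ys,xs=np.nonzero(e); print(nm,len(xs), xs.min()+u-R,xs.max()+u-R,ys.min()+v-R,ys.max()+v-R)
    h=cv2.minEnclosingCircle(np.c_[xs+u-R,ys+v-R].astype(np.float32)); print(h, onz(i,*h[0],.008))
    print('r mm',h[1]*(0.37/345)*1000)
print('plate z', P[110,310],P[75,250])
b=cv2.resize(g[45:210,220:330],None,fx=3.6,fy=3.6,interpolation=cv2.INTER_NEAREST); cv2.imwrite('pics/c2.png',b)
E
```

```text
bar n 1252 z [0.05007227 0.05248609 0.05381378]
bar rect ((539.519287109375, -145.03599548339844), (76.0697021484375, 14.08247184753418), 20.025014877319336)
strip [ 231   93   24   66 1415] [ 0.53092536 -0.11907465  0.009     ] 0.010003384793634593
strip [ 281   95   27   66 1450] [ 0.54934272 -0.1695838   0.009     ] 0.009989370637897827
narrow 80 264 278 61 73
((270.5967712402344, 67.82257843017578), 7.624373435974121) [ 0.59431512 -0.1244347   0.008     ]
r mm 8.176864264667898
wide 284 254 279 166 194
((266.5, 180.0), 18.768423080444336) [ 0.48586016 -0.16604316  0.008     ]
r mm 20.128453738447547
plate z [ 0.57185633 -0.17842617  0.00795592] [ 0.58007111 -0.10796631  0.00949839]
```

View pics/c2.png

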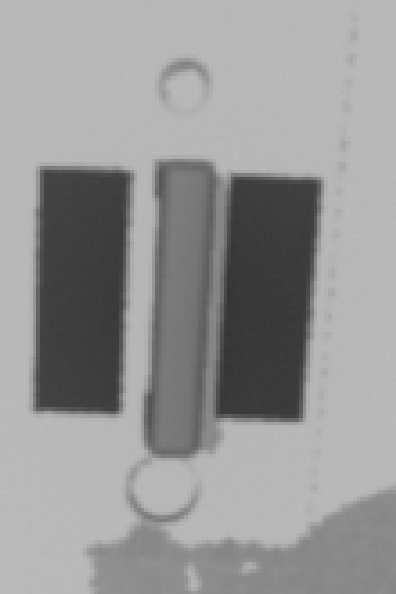

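The bar fit is 76.1 x 14.1 mm with its top at z=0.052, which matches the description. Its centre is (0.5395,-0.145) and its yaw 20.0°. I'll descend and grasp.

Call:
{"api": "step_arm", "payload": {
  "steps": [
    {"xyz": [0.41, -0.8, 0], "turn": [0, 0, 0.51], "gripper": 1},
    {"xyz": [0, 0, 0.8], "turn": [0, 0, 0], "gripper": 1},
    {"xyz": [0, 0, 0.8], "turn": [0, 0, 0], "gripper": 1},
    {"xyz": [0, 0, 0.8], "turn": [0, 0, 0], "gripper": 1},
    {"xyz": [0, 0, 0.8], "turn": [0, 0, 0], "gripper": 1},
    {"xyz": [0, 0, 0.8], "turn": [0, 0, 0], "gripper": 1},
    {"xyz": [0, 0, 0.6], "turn": [0, 0, 0], "gripper": 1},
    {"xyz": [0, 0, 0.5], "turn": [0, 0, 0], "gripper": 1},
    {"xyz": [0, 0, 0], "turn": [0, 0, 0], "gripper": 1},
    {"xyz": [0, 0, 0], "turn": [0, 0, 0], "gripper": 1}
  ]
}}

```text
time_s: 2.32
position: [0.5382, -0.1476, 0.0462]
tool_rot: [[0.338, -0.941, -0.002], [-0.941, -0.338, 0.001], [-0.001, 0.001, -1.0]]
ft_force: [0.1, 0.1, 0.4]
grip_width: 0.0853
```

Call:
{"api": "step_arm", "payload": {
  "steps": [
    {"xyz": [-0.05, -0.05, 0.03], "turn": [0, 0, 0], "gripper": 1},
    {"xyz": [0, 0, 0], "turn": [0, 0, 0], "gripper": -1},
    {"xyz": [0, 0, 0], "turn": [0, 0, 0], "gripper": -1},
    {"xyz": [0, 0, 0], "turn": [0, 0, 0], "gripper": -1},
    {"xyz": [0, 0, 0], "turn": [0, 0, 0], "gripper": -1},
    {"xyz": [0, 0, 0], "turn": [0, 0, 0], "gripper": -1},
    {"xyz": [0, 0, 0], "turn": [0, 0, 0], "gripper": -1},
    {"xyz": [0, 0, 0], "turn": [0, 0, 0], "gripper": -1},
    {"xyz": [0, 0, 0], "turn": [0, 0, 0], "gripper": -1},
    {"xyz": [0, 0, 0], "turn": [0, 0, 0], "gripper": -1},
    {"xyz": [0, 0, 0], "turn": [0, 0, 0], "gripper": -1}
  ],
  "squeeze": 70
}}

```text
time_s: 3.23
position: [0.5402, -0.1441, 0.0455]
tool_rot: [[0.339, -0.941, 0.0], [-0.941, -0.339, -0.0], [0.0, -0.0, -1.0]]
ft_force: [-0.4, 0.8, 5.8]
grip_width: 0.0128
```

Call:
{"api": "step_arm", "payload": {
  "steps": [
    {"xyz": [0, 0, -0.2], "turn": [0, 0, 0], "gripper": -1},
    {"xyz": [0, 0, -0.4], "turn": [0, 0, 0], "gripper": -1},
    {"xyz": [0, 0, -0.5], "turn": [0, 0, 0], "gripper": -1},
    {"xyz": [0, 0, -0.6], "turn": [0, 0, 0], "gripper": -1},
    {"xyz": [0, 0, -0.6], "turn": [0, 0, 0], "gripper": -1},
    {"xyz": [0, 0, -0.6], "turn": [0, 0, 0], "gripper": -1},
    {"xyz": [0, 0, -0.6], "turn": [0, 0, 0], "gripper": -1},
    {"xyz": [-0.2, -0.17, -0.6], "turn": [0, 0, 0], "gripper": -1},
    {"xyz": [-0.4, -0.35, -0.6], "turn": [0, 0, 0], "gripper": -1},
    {"xyz": [-0.6, -0.52, -0.4], "turn": [0, 0, 0], "gripper": -1},
    {"xyz": [-0.6, -0.52, 0], "turn": [0, 0, 0], "gripper": -1},
    {"xyz": [-0.6, -0.52, 0], "turn": [0, 0, 0], "gripper": -1},
    {"xyz": [-0.4, -0.35, 0], "turn": [0, 0, 0], "gripper": -1},
    {"xyz": [-0.2, -0.17, 0], "turn": [0, 0, 0], "gripper": -1},
    {"xyz": [0, 0, 0], "turn": [0, 0, 0], "gripper": -1},
    {"xyz": [0, 0, 0], "turn": [0, 0, 0], "gripper": -1},
    {"xyz": [0, 0, 0], "turn": [0, 0, 0], "gripper": -1}
  ]
}}

```text
time_s: 4.65
position: [0.5968, 0.0031, 0.2488]
tool_rot: [[0.338, -0.941, -0.001], [-0.941, -0.338, -0.0], [-0.0, 0.001, -1.0]]
ft_force: [-0.2, 0.6, -5.2]
grip_width: 0.0127
```

```bash
python3 - <<'E'
from h import *
s=env.observe(); print(s['time_s'],s['position'],s['tool_rot'],s['grip_width'])
im,d,i=shot('wrist','w2.png'); print(np.round(i['extrinsics'],4))
E
```

```text
4.65 [0.59683064 0.0031442  0.24880198] [[ 3.38270410e-01 -9.41048275e-01 -1.12842308e-03]
 [-9.41048940e-01 -3.38270354e-01 -2.45970544e-04]
 [-1.50241919e-04  1.14510590e-03 -9.99999333e-01]] 0.012711105809075182
[[ 3.385e-01 -9.054e-01 -2.563e-01  6.619e-01]
 [-9.410e-01 -3.258e-01 -9.170e-02  2.650e-02]
 [-5.000e-04  2.722e-01 -9.622e-01  3.732e-01]
 [ 0.000e+00  0.000e+00  0.000e+00  1.000e+00]]
```

View pics/w2.png

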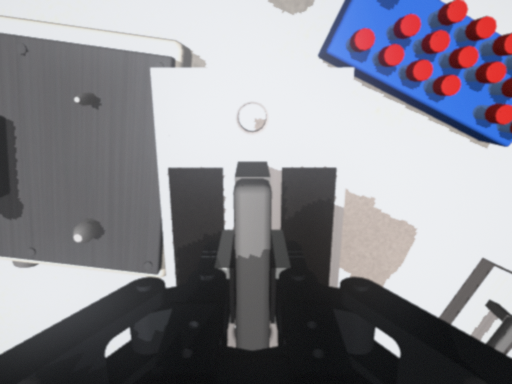

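The wrist view shows the platform held straight. The thin pin's tip is at about (77,100) and the thick pin's at about (78,238). Next I'll measure the pins, the deck and the held plate.

```bash
python3 - <<'E'
from h import *
im,d,i=load('w2.npz'); P=pts(i,d); g=cv2.cvtColor(im,cv2.COLOR_RGB2GRAY)
m=(d>0); m[:,:40]=0; m[:,155:]=0;m[:70]=0;m[255:]=0
D=P[m]; D=D[np.abs(D[:,2]-.075)<.006]; A=np.c_[D[:,:2],np.ones(len(D))]; c=np.linalg.lstsq(A,D[:,2],rcond=None)[0]; print('deck',D[:,2].mean(),np.median(D[:,2]),c)
tips=[]
for nm,(a,b,e,f) in {'thin':(85,115,60,110),'thick':(215,255,60,115)}.items():
    w=P[a:b,e:f]; dd=d[a:b,e:f]; k=(w[...,2]>.080)&(w[...,2]<.105)&(dd>0); q=w[k]
    print(nm,len(q),q.mean(0),q[:,2].max(), 'minrect',cv2.minAreaRect((q[:,:2]*1000).astype(np.float32)))
    gg=g[a:b,e:f]; br=gg>np.percentile(gg,50)+40; ys,xs=np.nonzero(br); print(' bright px',len(xs),xs.mean()+e,ys.mean()+a,'->',onz(i,xs.mean()+e,ys.mean()+a,.099))
    t=q[q[:,2]>.094]; print(' top pts',len(t),t.mean(0) if len(t) else '')
# held plate
q=(np.abs(P[...,2]-.21)<.006)&(d>0); q[:, :150]=0;q[:,360:]=0;q[:60]=0;q[250:]=0
D=P[q]; A=np.c_[D[:,:2],np.ones(len(D))]; c=np.linalg.lstsq(A,D[:,2],rcond=None)[0]; print('plate plane',len(D),D[:,2].mean(),c)
w=g[100:133,235:270]; print('narrow hole')
cc=cv2.HoughCircles(cv2.medianBlur(g[90:145,225:285],3),cv2.HOUGH_GRADIENT,1,20,param1=60,param2=10,minRadius=10,maxRadius=20); print(cc)
if cc is not None: 
    u,v=cc[0,0,:2]+[225,90]; zt=D[:,2].mean(); print(onz(i,u,v,zt))
vis=np.hstack([cv2.resize(im[70:270,40:170],None,fx=2.9,fy=2.9,interpolation=cv2.INTER_CUBIC),cv2.resize(im[60:260,145:275],None,fx=2.9,fy=2.9,interpolation=cv2.INTER_CUBIC)]); cv2.imwrite('pics/c3.png',vis[:,:,::-1])
E
```

```text
deck 0.07582971570868224 0.07581725995335165 [0.00067811 0.0003525  0.07540488]
thin 203 [0.6111     0.14836216 0.09165534] 0.10149591000116365 minrect ((610.4813232421875, 148.72781372070312), (9.353947639465332, 7.445659637451172), 17.57257080078125)
 bright px 28 76.5 99.21428571428571 -> [0.60968737 0.15135043 0.099     ]
 top pts 77 [0.61064431 0.14950879 0.09755042]
thick 423 [0.50055524 0.12392969 0.09208771] 0.10141700502400863 minrect ((498.37750244140625, 125.07164764404297), (17.357473373413086, 15.452329635620117), 55.810462951660156)
 bright px 80 77.2 236.7125 -> [0.49683335 0.12694232 0.099     ]
 top pts 166 [0.49883816 0.12507861 0.0976571 ]
plate plane 30055 0.21237321615140256 [-0.01555583 -0.00350859  0.22232578]
narrow hole
[[[27.5 25.5 15. ]]]
[0.65136947 0.02261212 0.21237322]
```

View pics/c3.png

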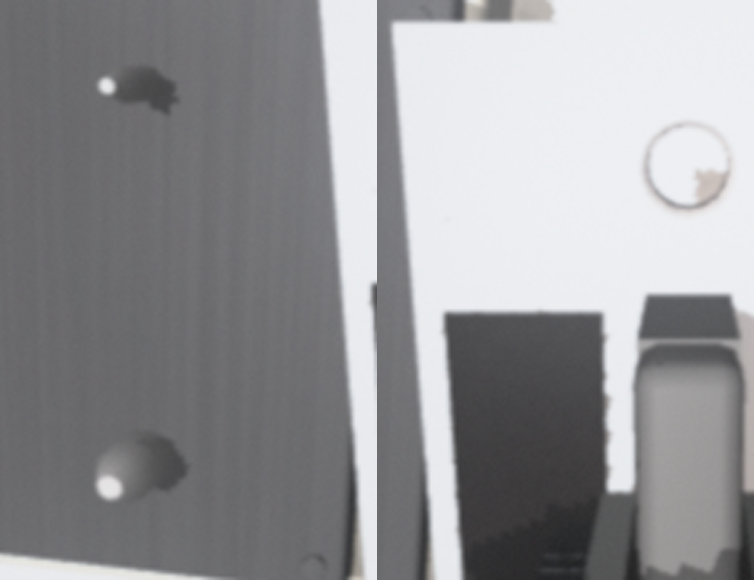

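Pin spacing measures 115.5 mm against 116 mm nominal. The narrow hole is within 0.3 mm of where the TCP says it should be, so the grasp is centred. The target TCP is (0.5533,0.1392) at yaw 12.25°. I'll move over at height first.

Call:
{"api": "step_arm", "payload": {
  "steps": [
    {"xyz": [-0.3, -0.01, 0], "turn": [0, 0, 0], "gripper": -1},
    {"xyz": [-0.6, -0.02, 0], "turn": [0, 0, 0], "gripper": -1},
    {"xyz": [-0.75, -0.03, 0], "turn": [0, 0, 0], "gripper": -1},
    {"xyz": [-0.75, -0.03, 0], "turn": [0, 0, 0], "gripper": -1},
    {"xyz": [-0.6, -0.02, 0], "turn": [0, 0, 0], "gripper": -1},
    {"xyz": [-0.37, -0.02, 0], "turn": [0, 0, 0], "gripper": -1},
    {"xyz": [-0.2, 0, 0], "turn": [0, 0, 0.41], "gripper": -1},
    {"xyz": [0, 0, 0], "turn": [0, 0, 0.41], "gripper": -1},
    {"xyz": [0, 0, 0], "turn": [0, 0, 0.41], "gripper": -1},
    {"xyz": [0, 0, 0], "turn": [0, 0, 0.41], "gripper": -1},
    {"xyz": [0, 0, 0], "turn": [0, 0, 0], "gripper": -1},
    {"xyz": [0, 0, 0], "turn": [0, 0, 0], "gripper": -1},
    {"xyz": [0, 0, 0], "turn": [0, 0, 0], "gripper": -1},
    {"xyz": [0, 0, 0], "turn": [0, 0, 0], "gripper": -1}
  ]
}}

```text
time_s: 5.87
position: [0.5536, 0.1401, 0.2492]
tool_rot: [[0.213, -0.977, -0.0], [-0.977, -0.213, 0.0], [-0.0, 0.0, -1.0]]
ft_force: [-0.1, 0.4, -5.2]
grip_width: 0.0125
```

```bash
python3 - <<'E'
from h import *
s=env.observe(); R=s['tool_rot']; p=s['position']; print(s['time_s'],p,R,s['ft_force'])
e=np.array([.55325,.13915,p[2]])-p; print('need tool units',R.T@e/.04, 'yaw',np.degrees(np.arctan2(-R[1,1],-R[0,1])))
E
```

```text
5.8667 [0.55359714 0.14008227 0.24917021] [[ 2.13412251e-01 -9.76962236e-01 -2.84433757e-05]
 [-9.76962235e-01 -2.13412252e-01  4.39497017e-05]
 [-4.90073637e-05  1.84086991e-05 -9.99999999e-01]] [-0.0811881   0.36568332 -5.17809647]
need tool units [ 2.09177528e-02  1.34525229e-02 -7.77480475e-07] yaw 12.322394294516885
```

Call:
{"api": "step_arm", "payload": {
  "steps": [
    {"xyz": [0.02, 0.01, 0.2], "turn": [0, 0, 0], "gripper": -1},
    {"xyz": [0, 0, 0.4], "turn": [0, 0, 0], "gripper": -1},
    {"xyz": [0, 0, 0.5], "turn": [0, 0, 0], "gripper": -1},
    {"xyz": [0, 0, 0.5], "turn": [0, 0, 0], "gripper": -1},
    {"xyz": [0, 0, 0.4], "turn": [0, 0, 0], "gripper": -1},
    {"xyz": [0, 0, 0.3], "turn": [0, 0, 0], "gripper": -1},
    {"xyz": [0, 0, 0.15], "turn": [0, 0, 0], "gripper": -1},
    {"xyz": [0, 0, 0], "turn": [0, 0, 0], "gripper": -1},
    {"xyz": [0, 0, 0], "turn": [0, 0, 0], "gripper": -1},
    {"xyz": [0, 0, 0], "turn": [0, 0, 0], "gripper": -1}
  ]
}}

```text
time_s: 6.7
position: [0.5539, 0.1394, 0.1519]
tool_rot: [[0.213, -0.977, 0.002], [-0.977, -0.213, 0.0], [0.0, -0.002, -1.0]]
ft_force: [-0.3, -0.3, -5.2]
grip_width: 0.0124
```

```bash
python3 - <<'E'
from h import *
s=env.observe(); print(s['time_s'],s['position'],s['ft_force'])
im,d,i=shot('wrist','w3.png'); im2,d2,j=shot('side','s3.png')
a=cv2.resize(im[60:180,190:320],None,fx=3,fy=3,interpolation=cv2.INTER_CUBIC); b=cv2.resize(im2[200:320,150:280],None,fx=3,fy=3,interpolation=cv2.INTER_CUBIC)
cv2.imwrite('pics/c4.png',np.hstack([a,b])[:,:,::-1])
E
```

```text
6.7 [0.55389892 0.13937325 0.15194137] [-0.34924305 -0.26392336 -5.18451105]
```

View pics/c4.png

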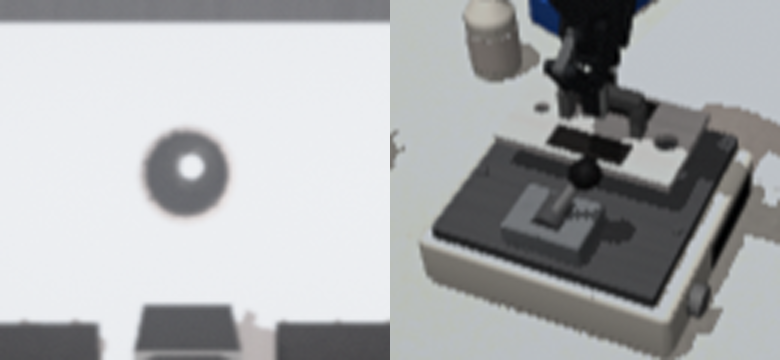

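The pin tip shows inside the narrow hole, slightly up and to the right. I'll work out the offset.

```bash
python3 - <<'E'
from h import *
im,d,i=load('w3.npz'); g=cv2.cvtColor(im,cv2.COLOR_RGB2GRAY)
w=g[95:140,230:275]
dark=(w<(w.max()*.7)).astype(np.uint8); cs,_=cv2.findContours(dark,cv2.RETR_EXTERNAL,cv2.CHAIN_APPROX_NONE); c=max(cs,key=cv2.contourArea); (hc,hr)=cv2.minEnclosingCircle(c); el=cv2.fitEllipse(c); print(hc,hr,el)
mk=np.zeros_like(w); cv2.drawContours(mk,[c],-1,1,-1); mk=cv2.erode(mk,np.ones((5,5))); b=(mk>0)&(w>150); ys,xs=np.nonzero(b); print(len(xs))
H=onz(i,el[0][0]+230,el[0][1]+95,.1149); T=onz(i,xs.mean()+230,ys.mean()+95,.099); R=env.observe()['tool_rot']
print(H,T,'tool units',R.T@(T-H)/.04, 'mm',(T-H)*1000)
E
```

```text
(21.533897399902344, 22.38135528564453) 14.22552490234375 ((21.547109603881836, 22.378231048583984), (27.27052879333496, 27.56466293334961), 177.99362182617188)
69
[0.60962676 0.15185965 0.1149    ] [0.60980095 0.15117692 0.099     ] tool units [1.74856336e-02 4.57479927e-05 3.97505709e-01] mm [  0.17419487  -0.68272819 -15.9       ]
```

Call:
{"api": "step_arm", "payload": {
  "steps": [
    {"xyz": [0.01, 0, 0.05], "turn": [0, 0, 0], "gripper": -1},
    {"xyz": [0, 0, 0.05], "turn": [0, 0, 0], "gripper": -1},
    {"xyz": [0, 0, 0.05], "turn": [0, 0, 0], "gripper": -1},
    {"xyz": [0, 0, 0.05], "turn": [0, 0, 0], "gripper": -1},
    {"xyz": [0, 0, 0.05], "turn": [0, 0, 0], "gripper": -1},
    {"xyz": [0, 0, 0.05], "turn": [0, 0, 0], "gripper": -1},
    {"xyz": [0, 0, 0.05], "turn": [0, 0, 0], "gripper": -1},
    {"xyz": [0, 0, 0.05], "turn": [0, 0, 0], "gripper": -1},
    {"xyz": [0, 0, 0.05], "turn": [0, 0, 0], "gripper": -1},
    {"xyz": [0, 0, 0], "turn": [0, 0, 0], "gripper": -1},
    {"xyz": [0, 0, 0], "turn": [0, 0, 0], "gripper": -1}
  ]
}}

```text
time_s: 7.72
position: [0.5535, 0.139, 0.133]
tool_rot: [[0.213, -0.977, -0.0], [-0.977, -0.213, -0.0], [-0.0, 0.0, -1.0]]
ft_force: [0.3, 0.1, -4.7]
grip_width: 0.0125
```

There's no contact force with the pins inside both holes. I'll continue to the deck.

Call:
{"api": "step_arm", "payload": {
  "steps": [
    {"xyz": [0, 0, 0.05], "turn": [0, 0, 0], "gripper": -1},
    {"xyz": [0, 0, 0.05], "turn": [0, 0, 0], "gripper": -1},
    {"xyz": [0, 0, 0.05], "turn": [0, 0, 0], "gripper": -1},
    {"xyz": [0, 0, 0.05], "turn": [0, 0, 0], "gripper": -1},
    {"xyz": [0, 0, 0.04], "turn": [0, 0, 0], "gripper": -1},
    {"xyz": [0, 0, 0.03], "turn": [0, 0, 0], "gripper": -1},
    {"xyz": [0, 0, 0], "turn": [0, 0, 0], "gripper": -1},
    {"xyz": [0, 0, 0], "turn": [0, 0, 0], "gripper": -1},
    {"xyz": [0, 0, 0], "turn": [0, 0, 0], "gripper": -1}
  ]
}}

```text
time_s: 8.47
position: [0.5536, 0.139, 0.1224]
tool_rot: [[0.213, -0.977, 0.0], [-0.977, -0.213, 0.0], [0.0, -0.0, -1.0]]
ft_force: [-0.4, -0.8, -4.6]
grip_width: 0.0126
```

Call:
{"api": "step_arm", "payload": {
  "steps": [
    {"xyz": [0, 0, 0.02], "turn": [0, 0, 0], "gripper": -1},
    {"xyz": [0, 0, 0.02], "turn": [0, 0, 0], "gripper": -1},
    {"xyz": [0, 0, 0.015], "turn": [0, 0, 0], "gripper": -1},
    {"xyz": [0, 0, 0], "turn": [0, 0, 0], "gripper": -1},
    {"xyz": [0, 0, 0], "turn": [0, 0, 0], "gripper": -1},
    {"xyz": [0, 0, 0], "turn": [0, 0, 0], "gripper": -1}
  ]
}}

```text
time_s: 8.97
position: [0.5536, 0.139, 0.1205]
tool_rot: [[0.213, -0.977, 0.0], [-0.977, -0.213, 0.0], [0.0, -0.0, -1.0]]
ft_force: [-2.3, 0.3, 1.7]
grip_width: 0.0123
```

It has contacted the deck at about 6 N. I'll release and lift.

Call:
{"api": "step_arm", "payload": {
  "steps": [
    {"xyz": [0, 0, 0], "turn": [0, 0, 0], "gripper": -0.4},
    {"xyz": [0, 0, 0], "turn": [0, 0, 0], "gripper": 0},
    {"xyz": [0, 0, 0], "turn": [0, 0, 0], "gripper": 0.4},
    {"xyz": [0, 0, 0], "turn": [0, 0, 0], "gripper": 0.4},
    {"xyz": [0, 0, 0], "turn": [0, 0, 0], "gripper": 0.4},
    {"xyz": [0, 0, 0], "turn": [0, 0, 0], "gripper": 0.4},
    {"xyz": [0, 0, 0], "turn": [0, 0, 0], "gripper": 0.4},
    {"xyz": [0, 0, -0.3], "turn": [0, 0, 0], "gripper": 0.4},
    {"xyz": [0, 0, -0.6], "turn": [0, 0, 0], "gripper": 0.4},
    {"xyz": [0, 0, -0.8], "turn": [0, 0, 0], "gripper": 0.4},
    {"xyz": [0, 0, -0.8], "turn": [0, 0, 0], "gripper": 0.4},
    {"xyz": [0, 0, -0.8], "turn": [0, 0, 0], "gripper": 0},
    {"xyz": [0, 0, -0.4], "turn": [0, 0, 0], "gripper": -1},
    {"xyz": [0, 0, 0], "turn": [0, 0, 0], "gripper": -1},
    {"xyz": [0, 0, 0], "turn": [0, 0, 0], "gripper": -1},
    {"xyz": [0, 0, 0], "turn": [0, 0, 0], "gripper": -1}
  ]
}}

```text
time_s: 10.3
position: [0.5531, 0.1389, 0.2668]
tool_rot: [[0.213, -0.977, -0.002], [-0.977, -0.213, -0.0], [-0.0, 0.002, -1.0]]
ft_force: [-0.8, 0.9, -0.7]
grip_width: 0.0004
```

```bash
python3 - <<'E'
from h import *
s=env.observe(); print(s['time_s'],s['position'],s['ft_force'],s['grip_width'])
im,d,i=shot('wrist','w4.png'); P=pts(i,d)
b=(P[...,2]>.118)&(P[...,2]<.135)&(d>0); 
n,l,st,c=cv2.connectedComponentsWithStats(b.astype(np.uint8))
for a in range(1,n):
  if st[a,4]>200:
    q=P[l==a]; print('bar?',st[a],np.median(q[:,2]),cv2.minAreaRect((q[:,:2]*1000).astype(np.float32)))
q=P[(P[...,2]>.145)&(P[...,2]<.18)&(d>0)]; print('high',len(q),q.mean(0) if len(q) else '')
g=cv2.cvtColor(im,cv2.COLOR_RGB2GRAY)
m=(np.abs(P[...,2]-.083)<.006)&(g>150)&(d>0); q=P[m]; A=np.c_[q[:,0]-.5536,q[:,1]-.139,np.ones(len(q))]; print('plate',len(q),np.linalg.lstsq(A,q[:,2],rcond=None)[0])
E
```

```text
10.3 [0.55311198 0.13892259 0.26681339] [-0.84568935  0.94093574 -0.67393781] 0.0003812074813655281
bar? [ 244  132   18   94 1637] 0.12748566165972774 ((552.5015869140625, 138.7908477783203), (76.4390869140625, 13.860227584838867), 12.702384948730469)
bar? [127 184  17  23 227] 0.12657722441299973 ((521.0439453125, 228.31869506835938), (14.892887115478516, 10.48148250579834), 10.787009239196777)
high 1154 [0.50532344 0.22229154 0.16583357]
plate 9793 [ 0.00093677 -0.00018433  0.08376629]
```

View pics/w4.png

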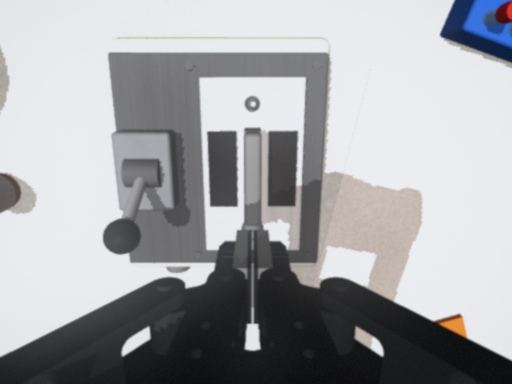

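The platform is seated: the bar top is at 0.1275, 52 mm above the deck, the plate is level, and the bar centre lies within 1 mm of the pin midpoint. The lever knob is at (122,236), leaning to the front. I'll go in front of it with the fingers closed.

Call:
{"api": "step_arm", "payload": {
  "steps": [
    {"xyz": [-0.3, 0.26, 0], "turn": [0, 0, 0], "gripper": -1},
    {"xyz": [-0.5, 0.45, 0], "turn": [0, 0, 0], "gripper": -1},
    {"xyz": [-0.6, 0.55, 0], "turn": [0, 0, 0], "gripper": -1},
    {"xyz": [-0.5, 0.45, 0], "turn": [0, 0, 0], "gripper": -1},
    {"xyz": [-0.3, 0.25, 0], "turn": [0, 0, 0], "gripper": -1},
    {"xyz": [-0.17, 0.12, 0], "turn": [0, 0, 0], "gripper": -1},
    {"xyz": [0, 0, 0], "turn": [0, 0, 0], "gripper": -1},
    {"xyz": [0, 0, 0.3], "turn": [0, 0, 0], "gripper": -1},
    {"xyz": [0, 0, 0.6], "turn": [0, 0, 0], "gripper": -1},
    {"xyz": [0, 0, 0.7], "turn": [0, 0, 0], "gripper": -1},
    {"xyz": [0, 0, 0.6], "turn": [0, 0, 0], "gripper": -1},
    {"xyz": [0, 0, 0.37], "turn": [0, 0, 0], "gripper": -1},
    {"xyz": [0, 0, 0], "turn": [0, 0, 0], "gripper": -1},
    {"xyz": [0, 0, 0], "turn": [0, 0, 0], "gripper": -1},
    {"xyz": [0, 0, 0], "turn": [0, 0, 0], "gripper": -1}
  ]
}}

```text
time_s: 11.6
position: [0.4532, 0.2136, 0.1662]
tool_rot: [[0.213, -0.977, 0.002], [-0.977, -0.213, 0.0], [0.0, -0.002, -1.0]]
ft_force: [0.3, -0.0, 0.1]
grip_width: 0.0001
```

Call:
{"api": "step_arm", "payload": {
  "steps": [
    {"xyz": [0, -0.2, 0], "turn": [0, 0, 0], "gripper": -1},
    {"xyz": [0, -0.2, 0], "turn": [0, 0, 0], "gripper": -1},
    {"xyz": [0, -0.2, 0], "turn": [0, 0, 0], "gripper": -1},
    {"xyz": [0, -0.2, 0], "turn": [0, 0, 0], "gripper": -1},
    {"xyz": [0, -0.2, 0], "turn": [0, 0, 0], "gripper": -1},
    {"xyz": [0, -0.2, 0], "turn": [0, 0, 0], "gripper": -1},
    {"xyz": [0, -0.2, 0], "turn": [0, 0, 0], "gripper": -1},
    {"xyz": [0, -0.2, 0], "turn": [0, 0, 0], "gripper": -1},
    {"xyz": [0, -0.2, 0], "turn": [0, 0, 0], "gripper": -1},
    {"xyz": [0, -0.2, 0], "turn": [0, 0, 0], "gripper": -1},
    {"xyz": [0, -0.1, 0], "turn": [0, 0, 0], "gripper": -1},
    {"xyz": [0, 0, 0], "turn": [0, 0, 0], "gripper": -1},
    {"xyz": [0, 0, 0], "turn": [0, 0, 0], "gripper": -1}
  ]
}}

```text
time_s: 12.68
position: [0.5343, 0.2318, 0.1652]
tool_rot: [[0.213, -0.977, 0.0], [-0.977, -0.213, 0.0], [-0.0, -0.0, -1.0]]
ft_force: [0.2, 0.4, 0.9]
grip_width: -0.0002
```

```bash
cat > k.py <<'E'
from h import *
s=env.observe(); r=s['position'][:2]-[.5527,.139]; ex=np.array([.977,.2134]); print(s['time_s'],'tcp mixer x',r@ex,s['ft_force'])
for n in ('side','top'):
    im,d,i=shot(n,f"{n}_{s['time_s']:.2f}.png"); P=pts(i,d); hsv=cv2.cvtColor(im,cv2.COLOR_RGB2GRAY)
    q=P-[.5325,.2318,.0975]; X=q[...,:2]@ex; Y=q[...,:2]@np.array([-.2134,.977])
    m=(abs(X)<.06)&(abs(Y)<.02)&(q[...,2]>.035)&(q[...,2]<.09)&(d>0)&(hsv<60)
    print(n,m.sum(), X[m].mean() if m.sum() else '', np.percentile(X[m],[5,95]) if m.sum() else '', q[...,2][m].max() if m.sum() else '')
E
python3 k.py
```

```text
12.6833 tcp mixer x 0.0018200830407204202 [0.2233632  0.35427824 0.94315213]
side 100 0.0010946902113653817 [-0.01151311  0.02654577] 0.08840683803812935
top 0
```

Call:
{"api": "step_arm", "payload": {
  "steps": [
    {"xyz": [0, -0.05, 0], "turn": [0, 0, 0], "gripper": -1},
    {"xyz": [0, -0.05, 0], "turn": [0, 0, 0], "gripper": -1},
    {"xyz": [0, -0.04, 0], "turn": [0, 0, 0], "gripper": -1},
    {"xyz": [0, -0.03, 0], "turn": [0, 0, 0], "gripper": -1},
    {"xyz": [0, 0, 0], "turn": [0, 0, 0], "gripper": -1},
    {"xyz": [0, 0, 0], "turn": [0, 0, 0], "gripper": -1}
  ]
}}

```text
time_s: 13.28
position: [0.5409, 0.2332, 0.1653]
tool_rot: [[0.213, -0.977, 0.0], [-0.977, -0.213, 0.0], [-0.0, -0.0, -1.0]]
ft_force: [0.2, 0.3, -0.4]
grip_width: -0.0002
```

Now at x ≈ +8.6 mm with no end stop felt yet. I'll go on in small steps until there's some force.

Call:
{"api": "step_arm", "payload": {
  "steps": [
    {"xyz": [0, -0.03, 0], "turn": [0, 0, 0], "gripper": -1},
    {"xyz": [0, -0.03, 0], "turn": [0, 0, 0], "gripper": -1},
    {"xyz": [0, 0, 0], "turn": [0, 0, 0], "gripper": -1},
    {"xyz": [0, 0, 0], "turn": [0, 0, 0], "gripper": -1}
  ]
}}

```text
time_s: 13.62
position: [0.5425, 0.2336, 0.1652]
tool_rot: [[0.213, -0.977, -0.002], [-0.977, -0.213, -0.001], [0.0, 0.002, -1.0]]
ft_force: [-5.1, -1.0, 1.4]
grip_width: -0.0005
```

That is the end stop (5 N of resistance). I'll back off, raise, and check.

Call:
{"api": "step_arm", "payload": {
  "steps": [
    {"xyz": [0, 0.2, 0], "turn": [0, 0, 0], "gripper": -1},
    {"xyz": [0, 0.5, 0], "turn": [0, 0, 0], "gripper": -1},
    {"xyz": [0, 0.5, 0], "turn": [0, 0, 0], "gripper": -1},
    {"xyz": [0, 0.2, -0.3], "turn": [0, 0, 0], "gripper": -1},
    {"xyz": [0.2, 0, -0.6], "turn": [0, 0, 0], "gripper": -1},
    {"xyz": [0.4, 0, -0.7], "turn": [0, 0, 0], "gripper": -1},
    {"xyz": [0.6, 0, -0.7], "turn": [0, 0, 0], "gripper": -1},
    {"xyz": [0.5, 0, -0.4], "turn": [0, 0, 0], "gripper": -1},
    {"xyz": [0.2, 0, 0], "turn": [0, 0, 0], "gripper": -1},
    {"xyz": [0, 0, 0], "turn": [0, 0, 0], "gripper": -1},
    {"xyz": [0, 0, 0], "turn": [0, 0, 0], "gripper": -1},
    {"xyz": [0, 0, 0], "turn": [0, 0, 0], "gripper": -1}
  ]
}}

```text
time_s: 14.62
position: [0.504, 0.1482, 0.2721]
tool_rot: [[0.214, -0.977, -0.002], [-0.977, -0.214, 0.0], [-0.001, 0.002, -1.0]]
ft_force: [-1.5, 0.9, 0.2]
grip_width: 0.0001
```

```bash
python3 k.py; python3 - <<'E'
from h import *
im,d,i=shot('wrist','w5.png'); P=pts(i,d); g=cv2.cvtColor(im,cv2.COLOR_RGB2GRAY)
b=(P[...,2]>.12)&(P[...,2]<.135)&(d>0); n,l,st,c=cv2.connectedComponentsWithStats(b.astype(np.uint8))
for a in range(1,n):
  if st[a,4]>600: q=P[l==a]; print('bar',st[a],np.median(q[:,2]),cv2.minAreaRect((q[:,:2]*1000).astype(np.float32)))
q=P[(P[...,2]>.15)&(P[...,2]<.18)&(g<60)&(d>0)]-[.5325,.2318,.0975]; q=q[(abs(q[:,0])<.08)&(abs(q[:,1])<.04)]; x=q[:,:2]@[.977,.2134]
print('knob',len(q),x.mean(),q[:,2].max(),'lever deg-from-front rad',.5+np.arctan2(x.mean(),.0614))
m=(np.abs(P[...,2]-.083)<.006)&(g>150)&(d>0); q=P[m]; A=np.c_[q[:,0]-.5536,q[:,1]-.139,np.ones(len(q))]; print('plate',len(q),np.linalg.lstsq(A,q[:,2],rcond=None)[0])
print(env.observe()['ft_force'])
E
```

```text
14.6167 tcp mixer x -0.045610393314698204 [-1.49257729  0.88666586  0.23756946]
side 87 0.02909850732237864 [0.02097918 0.03872562] 0.07359537756275517
top 0   
bar [ 269   70   20  100 1795] 0.12751031306742944 ((552.93896484375, 138.73739624023438), (75.51753997802734, 14.168181419372559), 12.448466300964355)
knob 331 0.03336994958861561 0.07411027628897307 lever deg-from-front rad 0.9978271652963797
plate 11444 [0.00076253 0.00085609 0.08379905]
[-0.61333655  0.35635465  0.11718368]
```

View pics/w5.png

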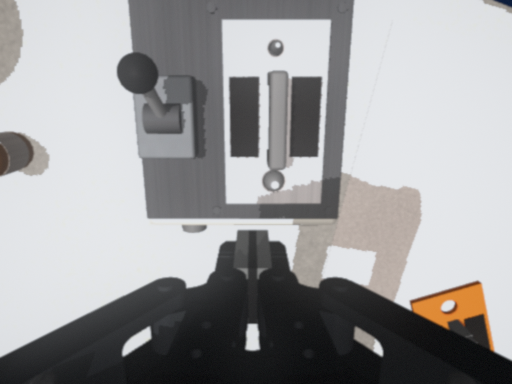

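The lever now leans to the back, with the knob at (138,73) and measuring about 1.0 rad. Both pins show through their holes at (275,47) and (273,181), the plate is flat at deck height, and the robot is clear. I'll hand the job in.

```bash
python3 -c "
from h import *
print(order.close_job())"
```

```text
the job is handed in; nothing more can be done
None
```

The platform is seated on the mixer's two pins, wide hole on the thick pin and narrow hole on the thin pin. The locking lever is swung back to its end stop. I handed the job in at about 15 s of the 53 s allowed; hand-in gives no verdict.

**How it went:** I took the platform by its handle, checked the narrow hole against the thin pin from close by, and lowered it slowly to a contact of about 6 N. I then released it and pushed the lever over with closed fingers until the stop resisted with about 5 N.

**Last checks:**
- **Platform:** the handle's top was 52 mm above the deck and the plate was level. The handle centre was within 0.5 mm of the midpoint between the pins, and both pins showed through their holes.
- **Lever:** it measured about 1.0 rad from the knob's position.
- **Robot:** the arm was clear of everything, with the force reading near zero.

No check failed, with these reservations:
- **Held plate:** it seemed tilted by about 0.9° while carried, but read level once seated.
- **Top camera:** it gave no reading of the knob, so the lever angle rests on the wrist camera, with the side camera roughly agreeing (29 mm against 33 mm back from the pivot).
- **Other objects:** I did not re-measure the drip tray, tube rack, bottles or timer at the end. The arm's path stayed clear of them.

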